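# Strip the ointment mill's scraper blades and hang them to dry

## Task

Take the scraper blades off the ointment mill: undo its red clamp knob, which has a left-hand thread and so loosens clockwise, until the bar is well up, draw each blade out towards the front and hang it, without dropping it, upright by its eye on a peg of its own on the white drying rack. Then screw the knob back fully home so that the empty clamp is closed, and leave everything else standing where it is.

Things in the scene. Friction and masses are not known exactly. Their poses are not given: they have to be found in the camera images.
- mill: white bench ointment mill, 170 (x) x 300 (y) x 90 high, fixed. Origin: centre of underside; x to its back (away from robot). Front half: flat bed 30 above the worktop, where blades stand at x=-35, y=+10, -52, -114 (+-3). Two white rolls (top 87) at the back. Steel clamp bar across the bed, x -27 to -11, 14 high: underside 6.6 above the bed at knob value 0, rising 4 mm per rad.
- clamp_knob (a joint): red clamp knob, rad: 0 = screwed fully home (hard stop; it cannot turn further anticlockwise), grows turning CLOCKWISE from above (left-hand thread: clockwise loosens, raising bar and knob together 4 mm per rad), stop at 3.3. Starts at 0 to 0.2; from 1.7 the bar clears the lips of the blades, comfortably from 2.6. Stays where left; 0.12 N m turns it.
- knob_grip (a point): centre of the knob's red wing, turning and rising with it; at mill x=-19, y=+115, 132 above the worktop at knob value 0. Wing 56 long (this frame's x), 14 thick (y), 26 high (13 up and down), on a slim stem. Pinch it across y from above, turn about the vertical; it looks the same after half a turn, so it can be gripped again half a turn round.
- blade_1: L-shaped steel scraper blade, 0.13 to 0.20 kg. Origin: centre of the upright's underside; z up, x the way the foot points, y width. Upright: plate 8 thick (x), 38 wide, z 0-95, with eye of 22 diameter through it along x at z=75. Blue tab on top, 10 thick (x), 36 wide, z 93-135: hold it there from above, fingers closing along x, tips not below z=100 (eye and peg must stay free).
- blade_2: same as blade_1 (two or three are there; an absent one has no pose). Below z=40 the upright is 12 thick (x -8 to +4), 46 wide. Foot: 6 high, 46 wide, to x=+34, with a lip 13 high at x 27 to 34. The foot lies under the clamp bar, pointing to the mill's back, lip behind the bar: held until the bar is up.
- blade_3: same as blade_1. With the bar up, raise a blade 1 to 2 mm at most, draw it level 45 or more to the mill's front (-x of the mill), and only then lift it.
- blade_1_eye (a point): centre of the eye of blade_1 (75 up, mid-thickness); axes as the blade
- blade_2_eye (a point): centre of the eye of blade_2
- blade_3_eye (a point): centre of the eye of blade_3
- rack: white drying rack, 2.2 kg, 140 (x) x 236 (y) x 171 high, standing loose (it may get shoved: read it again before each blade). Origin: centre of underside; x to its back. A bar at the back (x 36 to 54, z 145 to 171) on two end posts carries three steel pegs pointing to the front (-x of the rack).
- peg_1 (a point): middle of a peg, 165 above the worktop, rack y=-70; axes as the rack. Round bar, 8 diameter, from 30 behind this point to 30 in front along rack x, climbing 10 degrees to the front (tip 5 higher). A blade goes on from the tip, eye over peg, moving along +x of the rack, foot to the rack's back; hung, its eye centre is about 7 below the peg's axis.
- peg_2 (a point): middle of the peg at rack y=0, the same
- peg_3 (a point): middle of the peg at rack y=+70, the same
- vial_1: amber vial of tablets, 36 diameter x 84, bystander standing on the left; origin at the centre of its underside
- vial_2: amber vial of tablets, 35 x 82, bystander
- tablet_bottle: white tablet bottle, 48 x 88, bystander on the left
- amber_jar: wide amber jar, 68 x 92, bystander at the back
Things that resemble listed ones, but are neither listed nor needed, are in the scene too. Leave any purple look-alike of the blade_1 alone.

How it is judged (in metres and radians):
On the way:
1. the clamp knob is undone clockwise until the bar is clear of the blades' lips (value over 1.8) (value of joint clamp_knob above 1.8 rad), for 0.2 s.
At the end, for the whole second after the job is handed in: every blade there was hangs by its eye on a peg of its own (eye within 30 mm of the peg's middle along it, 14 sideways, 18 below to 8 above), within 0.5 rad of upright and not swinging hard (under 0.25 m/s); the rack stands upright; the clamp knob is below 0.35 rad (((x of blade_1_eye in the frame of peg_1 between -0.03 and 0.03 m and y of blade_1_eye in the frame of peg_1 between -0.014 and 0.014 m and z of blade_1_eye in the frame of peg_1 between -0.018 and 0.008 m) or (x of blade_1_eye in the frame of peg_2 between -0.03 and 0.03 m and y of blade_1_eye in the frame of peg_2 between -0.014 and 0.014 m and z of blade_1_eye in the frame of peg_2 between -0.018 and 0.008 m) or (x of blade_1_eye in the frame of peg_3 between -0.03 and 0.03 m and y of blade_1_eye in the frame of peg_3 between -0.014 and 0.014 m and z of blade_1_eye in the frame of peg_3 between -0.018 and 0.008 m)) and angle between each of blade_1, blade_2, blade_3's own z axis and vertical below 0.5 rad and linear speed of each of blade_1, blade_2, blade_3 below 0.25 m/s and ((x of blade_2_eye in the frame of peg_1 between -0.03 and 0.03 m and y of blade_2_eye in the frame of peg_1 between -0.014 and 0.014 m and z of blade_2_eye in the frame of peg_1 between -0.018 and 0.008 m) or (x of blade_2_eye in the frame of peg_2 between -0.03 and 0.03 m and y of blade_2_eye in the frame of peg_2 between -0.014 and 0.014 m and z of blade_2_eye in the frame of peg_2 between -0.018 and 0.008 m) or (x of blade_2_eye in the frame of peg_3 between -0.03 and 0.03 m and y of blade_2_eye in the frame of peg_3 between -0.014 and 0.014 m and z of blade_2_eye in the frame of peg_3 between -0.018 and 0.008 m)) and ((x of blade_3_eye in the frame of peg_1 between -0.03 and 0.03 m and y of blade_3_eye in the frame of peg_1 between -0.014 and 0.014 m and z of blade_3_eye in the frame of peg_1 between -0.018 and 0.008 m) or (x of blade_3_eye in the frame of peg_2 between -0.03 and 0.03 m and y of blade_3_eye in the frame of peg_2 between -0.014 and 0.014 m and z of blade_3_eye in the frame of peg_2 between -0.018 and 0.008 m) or (x of blade_3_eye in the frame of peg_3 between -0.03 and 0.03 m and y of blade_3_eye in the frame of peg_3 between -0.014 and 0.014 m and z of blade_3_eye in the frame of peg_3 between -0.018 and 0.008 m)) and horizontal distance between blade_1_eye and blade_2_eye above 0.04 m and horizontal distance between each of blade_1_eye, blade_2_eye and blade_3_eye above 0.04 m and value of joint clamp_knob below 0.35 rad and angle between rack's own z axis and vertical below 0.1 rad); the robot touches nothing.
It fails at once if the first amber vial is shifted more than 4 cm or knocked over (distance of vial_1 from where it was at the start of the episode above 0.04 m or angle between vial_1's own z axis and vertical above 0.5 rad).
It fails at once if the second amber vial is shifted more than 4 cm or knocked over (distance of vial_2 from where it was at the start of the episode above 0.04 m or angle between vial_2's own z axis and vertical above 0.5 rad).
It fails at once if the white tablet bottle is shifted more than 4 cm or knocked over (distance of tablet_bottle from where it was at the start of the episode above 0.04 m or angle between tablet_bottle's own z axis and vertical above 0.5 rad).
It fails at once if the amber jar is shifted more than 4 cm or knocked over (distance of amber_jar from where it was at the start of the episode above 0.04 m or angle between amber_jar's own z axis and vertical above 0.5 rad).
It fails at once if a blade is dropped and falls over on its side (angle between any of blade_1, blade_2, blade_3's own z axis and vertical above 1.2 rad).
Of blade_1, blade_2, blade_3 only 2 to 3 are there at a start; the rules pass over those that are not, and their reading is None.
At some moment in a run one of rack may be knocked a few centimetres aside while the robot is not near it.
It also fails if it takes over 210 s, if anything falls off the work surface, if the arm or the gripper's body presses on something with over 40 N, if the wrist force passes 120 N, or if a joint passes its speed limit or range.

## Robot

A 6-joint arm with a two-finger parallel gripper is mounted at the origin on a cart in front of the work surface, level with it; the furniture and walls round the work are solid. World frame = base frame: x ahead of the robot, y to its left, z up, the work surface at z = 0. Lengths are in mm, angles in rad, forces in N, time in s.
With the tool pointing down it reaches from about 275 to 750 mm from the base axis. Payload 10.2 kg.
Tool frame: the origin (TCP) lies between the finger pads; the fingertips stand 17 mm ahead of it and the grasp point (between the pads) lies 2 mm behind it; z points along the fingers, y is the line along which they close (so a half turn about z gives the same grasp; the last joint's range is limited). The gripper opens to 85 mm and grips with 20 to 120 N. Pads are 22 mm wide; open, the fingers measure 114 mm over their backs; the gripper's body (76 mm by 85 mm) begins 54 mm behind the grasp point. The pads swing forward as they close: fully open they stand 13 mm farther back than shut.
Start: joints at [-1.549, 0.313, 1.498, -0, 1.331, -0.223], TCP at [127.227, -509.357, 248.294] pointing down, gripper open.
Joint ranges: [-2.94, 2.94], [-0.97, 2.17], [0.19, 2.56], [-1.23, 4.37], [0.02, 3.11], [-2.88, 2.88]. Speed limits (rad/s): [2.39, 2.39, 3.01, 3.14, 3.14, 3.14].

## Interface

Orientations are given as a unit quaternion [w, x, y, z].
In Python, from rig import * gives the robot as it stands.
- The arm moves only by the tool step_arm, never from a script. Its argument "commands" is text: rows parted by semicolons, each of 7 numbers parted by spaces: the opening, from 0 (shut) to 1 (fully open), then the shift along the tool's x, y, z in cm, then the turn, a rotation vector about the tool's x, y, z in rad. In form: hand x y z rx ry rz; .... A call has 1 to 20 rows; each row is the pose to reach, as a shift and turn from the pose commanded when the call began, along the tool's axes at that moment; what a row does not reach only later rows make up. A row lasts 1/12 s, in which the tool goes at most 41.7 mm and 7.16 degrees, less where a joint would pass 70% of its speed; a pose out of reach is approached as far as the arm can. A call with a gripper value outside its range is refused whole. The fingers move at their own pace and stop on an object; "newtons" is the grip in N (left out, the last holds). Time passes only in rows, so rows that repeat a pose let the fingers close. It gives the time, the measured TCP pose, the force, the opening and the grip force at its end, in the units of the state.
- sense(): the state, without advancing time (a new reading comes with each control period).
- capture(name): name is "scene" or "top" or "wrist"; returns the picture (400x640x3 uint8, red, green, blue); there is no depth.
- camera_model(name): a dict with "mtx" (3x3 intrinsics, pixels), "eye" and "rotation" of the camera in the world. Camera axes: x right, y down, z forward; pixel columns grow to the right and rows downward; lengths in mm; the calibration is good to about 2 mm. A picture is of the moment at which its call begins: read the wrist's pose just before it. camera_model takes no time and is no camera call; for the wrist camera it gives the pose at the moment of the call.
- finish_job(): hands the job in; it is judged then, once.
Trained networks look in the newest picture that a camera, given by its name, has taken for a name from the list of things; names that differ only in an ending like _2 or _b are one class to them, and where a whole thing is asked for, a point or a joint stands for the part that bears it (a point fixed in the world has none). Each returns a list of dicts, best first, with "score" (0 to 1); they miss things now and then, are a little off and sometimes report something else, mostly with a low value. They report only what shows in the picture. A call takes as long as a camera call. They do not tell look-alikes from the thing itself.
- search_frame(camera, label): "rect" ([centre column, centre row, width, height] in pixels, round what is visible of it).
- trace(camera, label): "mask" (400x640 bool, what is visible of it) and "rect" ([centre column, centre row, width, height] in pixels, round what is visible of it).
- spot_point(camera, label): "xy" ([column, row] in pixels: a listed point, or the origin of a listed thing).
The state is a dict: "time_s": time; "joints": joint angles; "dq": joint speeds; "tau": joint torques, N m; "eef_pos": TCP position; "ee_rot": TCP orientation; "force": force on the tool from outside, world axes, zero at the start; "wrist_torque": the same for the moment, N m; "grip_width": opening from 0.0 (shut) to 1.0 (fully open); "grip_force": force on a finger pad.
Only numpy, scipy, OpenCV 4.12 (cv2) and the standard library are available. Lean on these libraries where they do the work, as an engineer would, in place of code of your own. Each camera call takes 0.05 s, during which the arm holds its last target. There are 200 camera calls.

## Working session

There is one attempt and no reset: what is moved stays moved. The work goes in short steps, Python scripts to look and compute and a tool call to move; the robot and the scene stay as the last step left them, time stands still between calls to the robot, and variables do not carry over. Pictures are saved under pics/ and viewed, at most 14 in all, crops included, and the job is handed in when it is done.

Besides the shell and the picture viewer there is one more tool, called as name(argument=value, ...), one argument or row to a line, values as JSON. step_arm: Moves the arm, as the interface text tells. Its arguments: {"type":"object","properties":{"commands":{"type":"string"},"newtons":{"type":"number"}},"required":["commands"]}

```bash
mkdir -p pics; cat > h.py <<'E'
from rig import *
import numpy as np, cv2
from scipy.spatial.transform import Rotation as R
def snap(c,f=None):
    im=capture(c)
    if f: cv2.imwrite('pics/'+f+'.png',im[:,:,::-1])
    return camera_model(c)
def ray(m,xy):
    K=np.array(m['mtx']);d=np.array(m['rotation'])@np.linalg.inv(K)@[xy[0],xy[1],1]
    return np.array(m['eye']),d
def atz(m,xy,z):
    e,d=ray(m,xy);return e+d*(z-e[2])/d[2]
def proj(m,p):
    q=np.array(m['mtx'])@np.array(m['rotation']).T@(np.array(p)-np.array(m['eye']));return q[:2]/q[2]
E
python3 - <<'E'
from h import *
s=sense();print(s['eef_pos'],s['ee_rot'],s['grip_width'],s['force'])
for c in('scene','top'):
    m=snap(c,c+'0');print(c,np.round(m['eye']),np.round(m['rotation'],2).tolist(),np.round(m['mtx'],0).tolist())
    for l,z in(('knob_grip',132),('mill',0),('rack',0),('peg_1',165),('blade_1_eye',105),('blade_1',30),('vial_1',0),('tablet_bottle',0),('amber_jar',0)):
        for d in spot_point(c,l)[:6]:
            print(c,l,round(d['score'],2),np.round(d['xy']),np.round(atz(m,d['xy'],z)[:2]))
E
```

```text
[ 127.21868567 -509.11351852  247.72180627] [-6.48369172e-04  9.92516826e-01  1.22106214e-01  5.21738655e-05] 1.0027986934454942 [0.87367463 0.05563142 0.38456485]
scene [-107.  470. 1044.] [0.16, -0.41, 0.84, -0.32] [[385.0, 0.0, 319.0], [0.0, 385.0, 202.0], [0.0, 0.0, 1.0]]Traceback (most recent call last):
  File "<stdin>", line 7, in <module>
  File "h.py", line 12, in atz
    e,d=ray(m,xy);return e+d*(z-e[2])/d[2]
        ~~~^^^^^^
  File "h.py", line 9, in ray
    K=np.array(m['mtx']);d=np.array(m['rotation'])@np.linalg.inv(K)@[xy[0],xy[1],1]
                           ~~~~~~~~~~~~~~~~~~~~~~~^~~~~~~~~~~~~~~~~
ValueError: matmul: Input operand 1 has a mismatch in its core dimension 0, with gufunc signature (n?,k),(k,m?)->(n?,m?) (size 3 is different from 4)
```

View pics/scene0.png

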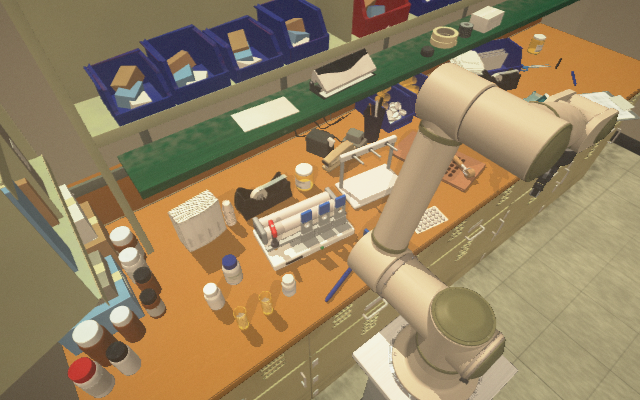

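The scene view shows the mill at about (300,228) with three blue tabs at (307,215), (323,207) and (340,200), and the red knob near (272,228). The rack is at (370,170). The camera rotation is a quaternion, so I'll fix the helper.

```bash
sed -i "s/^def snap/def RM(m):\n    q=m['rotation'];return R.from_quat([q[1],q[2],q[3],q[0]]).as_matrix()\ndef snap/; s/np.array(m\['rotation'\])/RM(m)/" h.py
python3 - <<'E'
from h import *
for c in('scene','top'):
    m=snap(c,c+'1');print(c,np.round(m['eye']),np.round(m['mtx'][0]))
    for l,z in(('knob_grip',132),('mill',0),('rack',0),('peg_1',165),('blade_1_eye',105),('blade_1',30),('vial_1',0),('tablet_bottle',0),('amber_jar',0)):
        for d in spot_point(c,l)[:6]:
            print(c,l,round(d['score'],2),np.round(d['xy']),np.round(atz(m,d['xy'],z)[:2]))
E
```

```text
scene [-107.  470. 1044.] [385.   0. 319.]
scene knob_grip 0.44 [274. 228.] [541. 143.]
scene mill 0.92 [304. 237.] [537.  37.]
scene mill 0.74 [265. 311.] [393. 283.]
scene mill 0.49 [355. 159.] [ 732. -358.]
scene rack 0.82 [369. 187.] [ 581. -294.]
scene peg_1 0.89 [392. 147.] [ 568. -373.]
scene peg_1 0.63 [356. 161.] [ 589. -223.]
scene peg_1 0.6 [374. 150.] [ 596. -311.]
scene blade_1_eye 0.66 [305. 224.] [513.  51.]
scene blade_1_eye 0.52 [367. 242.] [345. -59.]
scene blade_1_eye 0.27 [394. 147.] [ 609. -434.]
scene blade_1 0.85 [303. 238.] [519.  56.]
scene blade_1 0.65 [337. 224.] [500. -71.]
scene blade_1 0.6 [321. 231.] [508. -10.]
scene vial_1 0.74 [244. 328.] [384. 358.]
scene vial_1 0.6 [269. 314.] [378. 281.]
scene tablet_bottle 0.62 [219. 301.] [501. 376.]
scene amber_jar 0.84 [303. 188.] [729. -96.]
top [ 328.  -43. 1633.] [467.   0. 328.]
top mill 0.59 [306. 214.] [547.  33.]
top mill 0.25 [305. 219.] [528.  37.]
top rack 0.81 [400. 205.] [ 587. -295.]
top rack 0.73 [308. 214.] [545.  27.]
top peg_1 0.65 [392. 195.] [ 594. -244.]
top peg_1 0.6 [432. 202.] [ 574. -372.]
top peg_1 0.6 [410. 200.] [ 578. -301.]
top blade_1_eye 0.55 [320. 225.] [496. -16.]
top blade_1_eye 0.47 [337. 269.] [355. -75.]
top blade_1_eye 0.45 [300. 217.] [522.  49.]
top blade_1 0.71 [335. 229.] [492. -69.]
top blade_1 0.59 [333. 269.] [355. -64.]
top blade_1 0.45 [303. 221.] [516.  43.]
top blade_1 0.31 [213. 254.] [397. 345.]
top vial_1 0.65 [216. 255.] [395. 344.]
top vial_1 0.55 [234. 259.] [382. 279.]
top tablet_bottle 0.73 [205. 225.] [498. 386.]
top tablet_bottle 0.7 [320. 226.] [504. -14.]
top tablet_bottle 0.59 [337. 224.] [513. -74.]
top amber_jar 0.83 [348. 165.] [ 728. -110.]
```

View pics/top1.png

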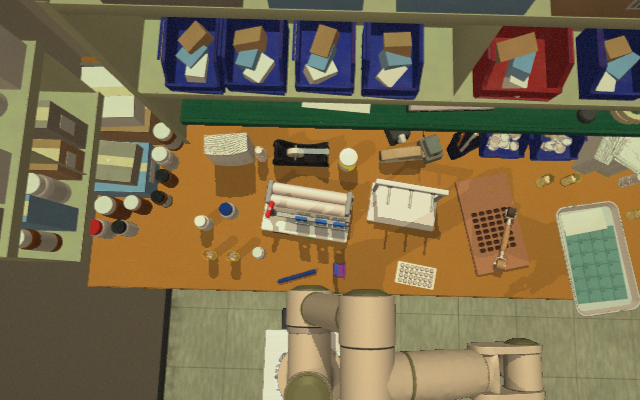

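The top view shows the mill at (307,213), the rack at (405,205), and the purple look-alike at (340,269), which I'll avoid. Mill and rack are both yawed about -10°. I'm moving above the knob.

step_arm(
  commands="1 55.4 -51.5 -6 0 0 -2.72;1 55.4 -51.5 -6 0 0 -2.72;1 55.4 -51.5 -6 0 0 -2.72;1 55.4 -51.5 -6 0 0 -2.72;1 55.4 -51.5 -6 0 0 -2.72;1 55.4 -51.5 -6 0 0 -2.72;1 55.4 -51.5 -6 0 0 -2.72;1 55.4 -51.5 -6 0 0 -2.72;1 55.4 -51.5 -6 0 0 -2.72;1 55.4 -51.5 -6 0 0 -2.72;1 55.4 -51.5 -6 0 0 -2.72;1 55.4 -51.5 -6 0 0 -2.72;1 55.4 -51.5 -6 0 0 -2.72;1 55.4 -51.5 -6 0 0 -2.72;1 55.4 -51.5 -6 0 0 -2.72;1 55.4 -51.5 -6 0 0 -2.72;1 55.4 -51.5 -6 0 0 -2.72;1 55.4 -51.5 -6 0 0 -2.72;1 55.4 -51.5 -6 0 0 -2.72;1 55.4 -51.5 -6 0 0 -2.72",
)

```text
time_s: 2.77
eef_pos: [540.7, 127.1, 307.7]
ee_rot: [-0.0, 0.192, 0.981, 0.0]
force: [0.3, 0.1, 0.1]
grip_width: 0.996
grip_force: 0.0
```

```bash
cat >> h.py <<'E'
def goto(p,a):
    """tool-frame shift (cm) and rz from the present pose to TCP p, yaw a"""
    s=sense();q=s['ee_rot'];Q=R.from_quat([q[1],q[2],q[3],q[0]])
    d=Q.inv().apply(np.array(p)-s['eef_pos'])/10
    T=R.from_quat([np.cos(a/2),np.sin(a/2),0,0])
    return np.round(d,2),np.round((Q.inv()*T).as_rotvec(),3)
E
python3 - <<'E'
from h import *
m=snap('wrist','w1');print(np.round(m['eye']))
for l,z in(('knob_grip',132),('mill',0),('blade_1_eye',105),('blade_1',30)):
    for d in spot_point('wrist',l)[:6]:
        print(l,round(d['score'],2),np.round(d['xy']),np.round(atz(m,d['xy'],z)[:2],1))
E
```

```text
[470. 153. 433.]
knob_grip 0.95 [334. 180.] [544.3 142. ]
mill 0.57 [253. 188.] [546.   26.4]
blade_1_eye 0.87 [78. 84.] [368.  -57.2]
blade_1_eye 0.83 [237. 180.] [512.7  44.5]
blade_1_eye 0.2 [127. 207.] [495.  -80.5]
blade_1 0.86 [202. 182.] [507.7 -23.7]
blade_1 0.83 [122.  85.] [364.9 -56.6]
blade_1 0.82 [163. 192.] [500.6 -78.9]
blade_1 0.62 [249. 165.] [510.8  43.4]
```

View pics/w1.png

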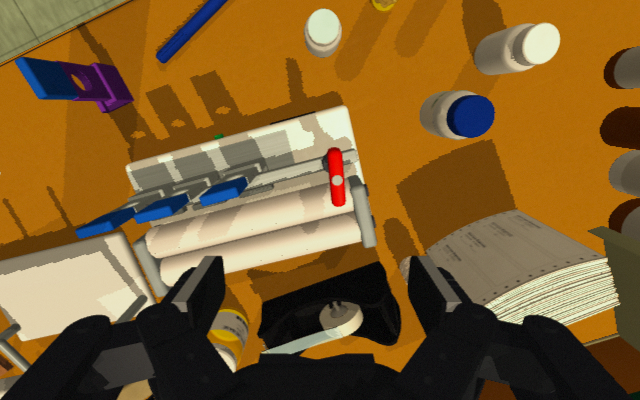

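The wrist view shows the red wing from (332,152) to (340,204) and three blue tabs at (105,222), (162,208) and (223,191). The purple look-alike is at (80,82). Next is the wing's direction, found from the red pixels.

```bash
cat > knob.py <<'E'
from h import *
def knob(m,ztop):
    """knob centre and wing yaw (mod pi) from the newest wrist picture"""
    im=cv2.imread('pics/%s.png'%F).astype(int);b,g,r=im[...,0],im[...,1],im[...,2]
    msk=((r>110)&(g<70)&(b<70)).astype(np.uint8)
    n,lab,st,_=cv2.connectedComponentsWithStats(msk);i=1+np.argmax(st[1:,4])
    ys,xs=np.nonzero(lab==i)
    P=np.array([atz(m,(x,y),ztop)[:2] for x,y in zip(xs,ys)],np.float32)
    (c,wh,ang)=cv2.minAreaRect(P);vx,vy,_,_=cv2.fitLine(P,cv2.DIST_L2,0,.01,.01).ravel()
    return len(xs),np.round(c,1),np.round(wh,1),round(ang,1),round(float(np.degrees(np.arctan2(vy,vx))),1)
E
python3 - <<'E'
import knob; from h import *
knob.F='w1';m=camera_model('wrist');print(knob.knob(m,145))
im=cv2.imread('pics/w1.png').astype(int);b,g,r=im[...,0],im[...,1],im[...,2]
msk=((b>110)&(r<60)&(g<110)).astype(np.uint8)
n,l,st,ce=cv2.connectedComponentsWithStats(msk)
for i in range(1,n):
    if st[i,4]>200: print(st[i],ce[i],np.round(atz(m,ce[i],158)[:2],1))
for p in((337,181),(332,152),(340,204)):print(np.round(atz(m,p,145)[:2],1))
E
```

```text
(6315, array([598.8, 241.2]), array([81.2, 96.1]), 4.8, -83.2)
[158   0  64  61 489] [190.36400818  26.6196319 ] [380.1  84.1]
[ 15  58  32  41 403] [30.65508685 77.9057072 ] [361.8 -55.1]
[463 118  27  18 222] [476.44594595 128.27027027] [543.9 270.6]
[200 187  39  19 382] [218.67277487 196.29319372] [511.4  38.6]
[134 206  39  18 367] [153.04359673 214.26158038] [503.  -25.9]
[ 76 221  38  17 329] [ 94.38905775 229.49544073] [494.5 -85.1]
[543.6 143. ]
[516.5 148.9]
[565.9 137.1]
```

```bash
python3 -c "
from h import *
print(goto((542.8,142.8,130),2.92))"
```

```text
(array([ 0.45,  1.84, 17.84]), array([-0.  ,  0.  , -0.18]))
```

step_arm(
  commands="1 0.4 1.8 6 0 0 -0.18;1 0.4 1.8 6 0 0 -0.18;1 0.4 1.8 10 0 0 -0.18;1 0.4 1.8 13 0 0 -0.18;1 0.4 1.8 16 0 0 -0.18;1 0.4 1.8 17.8 0 0 -0.18;1 0.4 1.8 17.8 0 0 -0.18;0 0.4 1.8 17.8 0 0 -0.18;0 0.4 1.8 17.8 0 0 -0.18;0 0.4 1.8 17.8 0 0 -0.18;0 0.4 1.8 17.8 0 0 -0.18;0 0.4 1.8 17.8 0 0 -0.18;0 0.4 1.8 17.8 0 0 -0.18;0 0.4 1.8 17.8 0 0 -0.18",
  newtons=40,
)

```text
time_s: 4.18
eef_pos: [543.9, 146.2, 131.5]
ee_rot: [0.002, 0.108, 0.994, 0.004]
force: [3.9, 22.9, 2.3]
grip_width: 0.161
grip_force: 45.4
```

step_arm(
  commands="0 0.1 0.4 0 0 0 0;0 0.1 0.4 0 0 0 0.05;0 0.1 0.4 -0.06 0 0 0.15;0 0.1 0.4 -0.1 0 0 0.26;0 0.1 0.4 -0.15 0 0 0.38;0 0.1 0.4 -0.2 0 0 0.5;0 0.1 0.4 -0.25 0 0 0.62;0 0.1 0.4 -0.3 0 0 0.74;0 0.1 0.4 -0.34 0 0 0.86;0 0.1 0.4 -0.39 0 0 0.98;0 0.1 0.4 -0.44 0 0 1.1;0 0.1 0.4 -0.49 0 0 1.22;0 0.1 0.4 -0.54 0 0 1.34;0 0.1 0.4 -0.58 0 0 1.46;0 0.1 0.4 -0.63 0 0 1.58;0 0.1 0.4 -0.68 0 0 1.7;0 0.1 0.4 -0.73 0 0 1.82;0 0.1 0.4 -0.78 0 0 1.94;0 0.1 0.4 -0.82 0 0 2.06;0 0.1 0.4 -0.82 0 0 2.06",
)

```text
time_s: 5.85
eef_pos: [542.0, 146.4, 139.5]
ee_rot: [0.0, 0.909, 0.416, -0.002]
force: [-10.1, -3.8, 10.7]
grip_width: 0.157
grip_force: 47.1
```

step_arm(
  commands="0 -0.1 -0.1 -0.04 0 0 0.1;0 -0.1 -0.1 -0.08 0 0 0.2;0 -0.1 -0.1 -0.13 0 0 0.32;0 -0.1 -0.1 -0.18 0 0 0.44;0 -0.1 -0.1 -0.22 0 0 0.56;0 -0.1 -0.1 -0.27 0 0 0.68;0 -0.1 -0.1 -0.32 0 0 0.8;0 -0.1 -0.1 -0.35 0 0 0.88;0 -0.1 -0.1 -0.35 0 0 0.88",
)

```text
time_s: 6.6
eef_pos: [541.3, 147.3, 143.1]
ee_rot: [-0.0, 1.0, -0.01, -0.0]
force: [-5.3, 2.6, 7.2]
grip_width: 0.154
grip_force: 46.6
```

step_arm(
  commands="0.6 0 0 0 0 0 0;0.6 0 0 0 0 0 0;0.6 0 0 0 0 0 0;0.6 0 0 -4 0 0 0;0.6 0 0 -8 0 0 0;0.6 0 0 -12 0 0 0;0.8 -5.7 18.8 -17 0 0 -1.42;0.8 -5.7 18.8 -17 0 0 -1.42;0.8 -5.7 18.8 -17 0 0 -1.42;0.8 -5.7 18.8 -17 0 0 -1.42;0.8 -5.7 18.8 -17 0 0 -1.42;0.8 -5.7 18.8 -17 0 0 -1.42;0.8 -5.7 18.8 -17 0 0 -1.42;0.8 -5.7 18.8 -17 0 0 -1.42;0.8 -5.7 18.8 -17 0 0 -1.42;0.8 -5.7 18.8 -17 0 0 -1.42;0.8 -5.7 18.8 -17 0 0 -1.42;0.8 -5.7 18.8 -17 0 0 -1.42;0.8 -5.7 18.8 -17 0 0 -1.42",
)

```text
time_s: 8.18
eef_pos: [481.8, -40.5, 311.9]
ee_rot: [-0.0, 0.762, 0.647, -0.0]
force: [-0.7, 0.0, 0.5]
grip_width: 0.804
grip_force: 0.0
```

```bash
cat > tabs.py <<'E'
from h import *
def tabs(f,zt):
    """centres (rect centre, top-face plane zt) and directions of the blue tabs"""
    im=cv2.imread('pics/%s.png'%f).astype(int);b,g,r=im[...,0],im[...,1],im[...,2]
    msk=((b>60)&(r<.45*b)&(g<.75*b)).astype(np.uint8);m=camera_model('wrist')
    n,l,st,ce=cv2.connectedComponentsWithStats(msk)
    for i in range(1,n):
        if st[i,4]>250: print(st[i],np.round(ce[i]),np.round(atz(m,ce[i],zt)[:2],1))
E
python3 - <<'E'
from tabs import *
s=sense();print(s['eef_pos'],s['ee_rot'])
m=snap('wrist','w2');print(np.round(m['eye']),np.round(m['rotation'],3))
tabs('w2',158)
for l,z in(('knob_grip',144),('mill',0),('blade_1_eye',105),('blade_1',30),('peg_1',165),('rack',0)):
    for d in spot_point('wrist',l)[:6]:
        print(l,round(d['score'],2),np.round(d['xy']),np.round(atz(m,d['xy'],z)[:2],1))
E
```

```text
[481.75802769 -40.51038426 311.93885954] [-3.81244107e-06  7.62124745e-01  6.47430202e-01 -7.51402235e-05]
[495.  33. 437.] [ 0.15   0.985 -0.083 -0.013]
[ 157   50   63  102 1050] [188. 101.] [387.8  51.9]
[328  62  15  46 590] [335.  85.] [512.6  43.9]
[331 137  13  45 522] [337. 159.] [505.1 -18. ]
[332 195  13  47 491] [338. 217.] [497.3 -73.3]
[185 222  34  14 294] [202. 228.] [367.6 -62.6]
mill 0.56 [354. 100.] [544.9  27.2]
blade_1_eye 0.91 [217. 210.] [365.6 -62.6]
blade_1_eye 0.77 [335.  88.] [515.2  42.5]
blade_1 0.95 [234. 192.] [366.4 -63.4]
blade_1 0.93 [332. 140.] [506.7 -16.3]
blade_1 0.87 [334. 185.] [500.1 -75.4]
blade_1 0.58 [332.  90.] [516.   43.7]
peg_1 0.79 [442. 398.] [ 580.6 -305. ]
rack 0.78 [400. 307.] [ 576.3 -303.4]
```

View pics/w2.png

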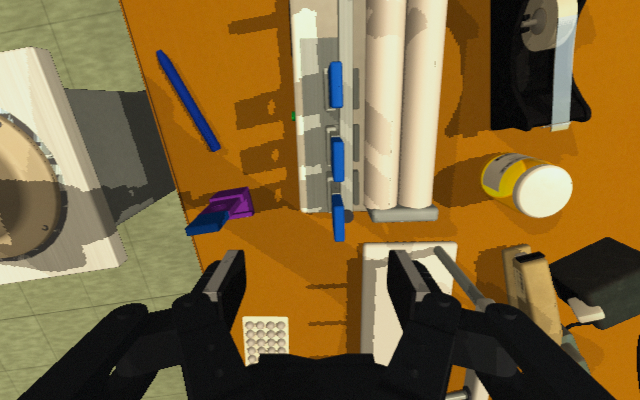

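The wrist view shows tabs at (336,85), (338,160) and (338,218), all nearly parallel to the image columns. The bar is raised and the rack is partly visible at (410,300). I'm computing tab edges on the top plane.

```bash
python3 - <<'E'
from h import *
m=camera_model('wrist')
for n,c0,w,r0,h in(('b1',328,15,62,46),('b2',331,13,137,45),('b3',332,13,195,47)):
    top=atz(m,(c0+w/2,r0),165);bot=atz(m,(c0+w/2,r0+h),165)
    print(n,np.round(top[:2],1),np.round(bot[:2],1), np.round(atz(m,(c0+w/2,r0),123)[:2],1))
E
```

```text
b1 [514.9  60.5] [509.6  25.7] [518.   64.6]
b2 [507.8   1.9] [501.9 -37.2] [509.8  -3. ]
b3 [501.1 -49.3] [494.3 -95.1] [502. -62.]
```

step_arm(
  commands="0.6 -3.3 2.1 4 0 0 -0.02;0.6 -3.3 2.1 8 0 0 -0.02;0.6 -3.3 2.1 11 0 0 -0.02;0.6 -3.3 2.1 14 0 0 -0.02;0.6 -3.3 2.1 16 0 0 -0.02;0.6 -3.3 2.1 16 0 0 -0.02;0 -3.3 2.1 16 0 0 -0.02;0 -3.3 2.1 16 0 0 -0.02;0 -3.3 2.1 16 0 0 -0.02;0 -3.3 2.1 16 0 0 -0.02;0 -3.3 2.1 16 0 0 -0.02;0 -3.3 2.1 16 0 0 -0.02",
  newtons=40,
)

```text
time_s: 9.53
eef_pos: [497.8, -76.5, 153.6]
ee_rot: [0.001, 0.757, 0.654, 0.001]
force: [-0.4, 0.7, 6.8]
grip_width: 0.108
grip_force: 40.7
```

step_arm(
  commands="0 0 0 -0.1 0 0 0;0 0 0 -0.25 0 0 0;0 0 -0.5 -0.25 0 0 0;0 0 -1.3 -0.25 0 0 0;0 0 -2.2 -0.25 0 0 0;0 0 -3.1 -0.25 0 0 0;0 0 -4 -0.25 0 0 0;0 0 -5 -0.25 0 0 0;0 0 -6 -0.25 0 0 0;0 0 -6 -0.25 0 0 0;0 0 -6 -1 0 0 0;0 0 -6 -3 0 0 0;0 0 -6 -6 0 0 0;0 0 -6 -9 0 0 0;0 0 -6 -12 0 0 0;0 0 -6 -14 0 0 0;0 0 -6 -14 0 0 0",
)

```text
time_s: 10.95
eef_pos: [439.1, -68.2, 296.5]
ee_rot: [0.004, 0.757, 0.654, 0.002]
force: [1.0, 0.0, -1.2]
grip_width: 0.11
grip_force: 39.5
```

step_arm(
  commands="0 -3 1 -0.4 0 0 0;0 -6 2 -0.4 0 0 0;0 -9.5 3 -0.4 0 0 0;0 -13 4 -0.4 0 0 0;0 -16.5 5 -0.4 0 0 0;0 -20 6 -0.4 0 0 0;0 -23.5 6.7 -0.4 0 0 0;0 -27 7.3 -0.4 0 0 0;0 -30 7.9 -0.4 0 0 0;0 -31.5 7.9 -0.4 0 0 0;0 -32.4 7.9 -0.4 0 0 0;0 -32.4 7.9 -0.4 0 0 0;0 -32.4 7.9 -0.4 0 0 0",
)

```text
time_s: 12.03
eef_pos: [468.8, -399.1, 295.6]
ee_rot: [-0.0, 0.757, 0.654, 0.0]
force: [0.4, 0.0, -1.3]
grip_width: 0.115
grip_force: 39.5
```

```bash
python3 - <<'E'
from h import *
s=sense();print(s['eef_pos'],s['ee_rot'])
m=snap('wrist','w3');print(np.round(m['eye']))
for l,z in(('peg_1',165),('rack',0),('blade_1_eye',245)):
    for d in spot_point('wrist',l)[:6]:
        print(l,round(d['score'],2),np.round(d['xy'],1),np.round(atz(m,d['xy'],z)[:2],1))
m=snap('top')
for l,z in(('peg_1',165),('rack',0),('blade_1_eye',245)):
    for d in spot_point('top',l)[:6]:
        print('top',l,round(d['score'],2),np.round(d['xy'],1),np.round(atz(m,d['xy'],z)[:2],1))
E
```

```text
[ 468.81947307 -399.12611054  295.56133453] [-4.91202133e-04  7.56757537e-01  6.53695465e-01  1.68430971e-04]
[ 480. -325.  422.]
peg_1 0.74 [439.4 146.3] [ 573.8 -373.2]
peg_1 0.62 [450.5  51.1] [ 584.1 -303.6]
rack 0.65 [391.9  70.8] [ 578.5 -302.1]
rack 0.49 [313.9 235.4] [ 450.  -507.5]
top peg_1 0.95 [411.2 199. ] [ 581.3 -306.4]
top peg_1 0.9 [431.5 202.6] [ 571.5 -371. ]
top peg_1 0.57 [391.  195.4] [ 591.2 -241.9]
top rack 0.65 [318.6 222.9] [515.5 -10.4]
top rack 0.58 [401.  206.5] [ 581.8 -299.9]
top rack 0.38 [322.6 220.5] [524.4 -24.2]
top rack 0.15 [301.4 218.8] [528.4  50.5]
top blade_1_eye 0.73 [301.8 220.9] [492.1  35.1]
top blade_1_eye 0.69 [301.7 217.7] [501.7  35.7]
top blade_1_eye 0.53 [334.9 268.9] [352.8 -67.3]
```

View pics/w3.png

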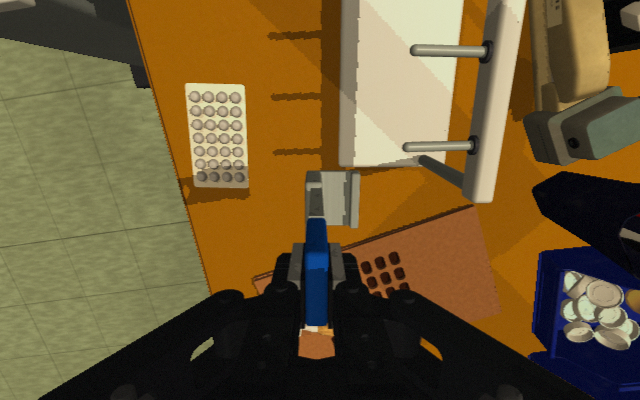

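The wrist view shows the two near pegs: peg_1 from (405,147) to (472,146) and peg_2 from (412,50) to (487,51). The held blade's lip spans (354,172)–(355,227). Next I compute these positions and the blade offset.

```bash
python3 - <<'E'
from h import *
m=camera_model('wrist');t=sense()['eef_pos']
for n,p,z in(('p1tip',(405,147),170),('p1base',(472,146),160),('p2tip',(412,50),170),('p2base',(487,51),160),('lip+y',(354.5,172),185),('lip-y',(354.5,227),185),('lipfront-y',(350,227),185)):
    w=atz(m,p,z);print(n,np.round(w[:2],1),np.round((w-t)[:2],1))
q=np.array([.146,.989]);print(proj(m,np.array([t[0],t[1],185])+[0,0,0]))
E
```

```text
p1tip [ 545.  -369.7] [76.1 29.6]
p1base [ 602.3 -378.7] [133.5  20.7]
p2tip [ 554.4 -300. ] [85.5 99.4]
p2base [ 613.6 -307.9] [144.7  91.4]
lip+y [ 501.7 -380.5] [32.8 18.8]
lip-y [ 496.7 -425.6] [ 27.8 -26.2]
lipfront-y [ 493.1 -425.1] [ 24.2 -25.7]
[315.69563842 201.14326071]
```

step_arm(
  commands="0 2 0 0 0 0 0;0 3.9 0.2 0 0 0 0;0 3.9 0.2 2 0 0 0;0 3.9 0.2 5 0 0 0;0 3.9 0.2 7 0 0 0;0 3.9 0.2 8 0 0 0;0 3.9 0.2 8 0 0 0;0 3.9 0.2 8 0 0 0",
)

```text
time_s: 13.1
eef_pos: [476.6, -361.7, 216.8]
ee_rot: [0.0, 0.757, 0.654, 0.0]
force: [0.1, -0.3, -1.7]
grip_width: 0.109
grip_force: 39.4
```

```bash
python3 - <<'E'
from h import *
s=sense();print(s['eef_pos'],s['ee_rot'],s['force'])
m=snap('wrist','w4');print(np.round(m['eye']))
for d in spot_point('wrist','peg_1')[:6]:
        print(round(d['score'],2),np.round(d['xy'],1),np.round(atz(m,d['xy'],165)[:2],1))
t=np.array(s['eef_pos']);u=np.array([.989,-.146,0])
print([np.round(proj(m,p)) for p in((545,-369.7,170),(602.3,-378.7,160))])
E
```

```text
[ 476.5839048  -361.6651724   216.80261274] [4.26113990e-04 7.56806301e-01 6.53639075e-01 2.99167473e-05] [ 0.14263854 -0.29943587 -1.70680612]
[ 488. -288.  343.]
0.93 [479.4 228.7] [ 575.7 -375.6]
0.72 [498.5 106.4] [ 585.5 -304.8]
[array([431., 230.]), array([518., 224.])]
```

View pics/w4.png

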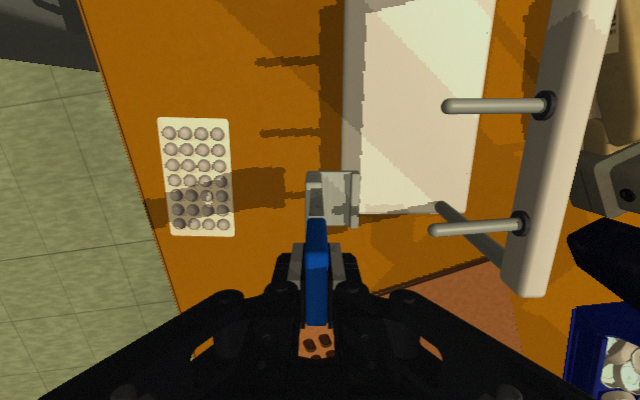

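Peg_1 runs from (430,231) to (522,225) in the picture, as predicted. The blade is in line and in front of it, so I'm sliding it on.

step_arm(
  commands="0 0.1 1.5 0.1 0 0 0;0 0.1 3 0.1 0 0 0;0 0.1 4.5 0.1 0 0 0;0 0.1 6 0.1 0 0 0;0 0.1 7 0.1 0 0 0;0 0.1 8 0.15 0 0 0;0 0.1 9 0.25 0 0 0;0 0.1 9.5 0.3 0 0 0;0 0.1 9.5 0.3 0 0 0",
)

```text
time_s: 13.95
eef_pos: [571.2, -374.4, 213.5]
ee_rot: [0.001, 0.757, 0.654, 0.0]
force: [-0.7, -0.2, -3.2]
grip_width: 0.108
grip_force: 39.5
```

step_arm(
  commands="0 0 0 0.3 0 0 0;0 0 0 0.5 0 0 0;0 0 0 0.7 0 0 0;0 0 0 0.8 0 0 0;0 0 0 0.8 0 0 0",
)

```text
time_s: 14.37
eef_pos: [570.3, -374.4, 207.7]
ee_rot: [0.001, 0.757, 0.654, 0.0]
force: [-3.4, 3.8, 11.1]
grip_width: 0.108
grip_force: 41.4
```

```bash
python3 - <<'E'
from h import *
s=sense();print(s['eef_pos'],s['force'])
snap('wrist','w5')
E
```

```text
[ 570.29069582 -374.39318064  207.70067076] [-3.3868559   3.83356407 11.09074202]
```

View pics/w5.png

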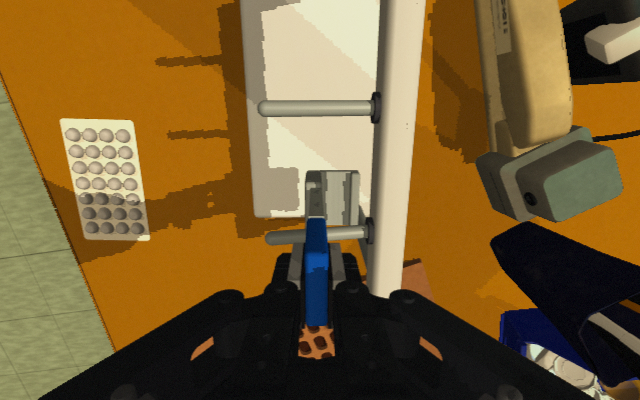

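The peg shows on both sides of the tab, at (285,238) and (350,233), and the upward force is 11 N, so the blade rests on the peg. Releasing.

step_arm(
  commands="0 0 0 -0.1 0 0 0;0.3 0 0 -0.1 0 0 0;0.7 0 0 -0.1 0 0 0;0.7 0 0 -0.1 0 0 0;0.7 0 0 -0.1 0 0 0;0.7 0 0 -2 0 0 0;0.7 0 0 -5 0 0 0;0.7 0 0 -9 0 0 0;0.7 0 0 -11 0 0 0;0.7 0 0 -11 0 0 0",
)

```text
time_s: 15.25
eef_pos: [571.1, -374.8, 320.7]
ee_rot: [0.005, 0.757, 0.654, 0.001]
force: [0.8, 0.5, 1.1]
grip_width: 0.697
grip_force: 0.0
```

```bash
python3 - <<'E'
from h import *
s=sense();print(s['eef_pos'],s['force'])
im=capture('scene');cv2.imwrite('pics/s5.png',cv2.resize(im[100:280,220:460,::-1],(800,600)))
print(goto((502.6,-20,312),1.424))
E
```

```text
[ 571.07927963 -374.83363211  320.71201626] [0.77966255 0.53961831 1.11304321]
(array([ 34.09, -11.91,   0.4 ]), array([0.004, 0.003, 0.001]))
```

View pics/s5.png

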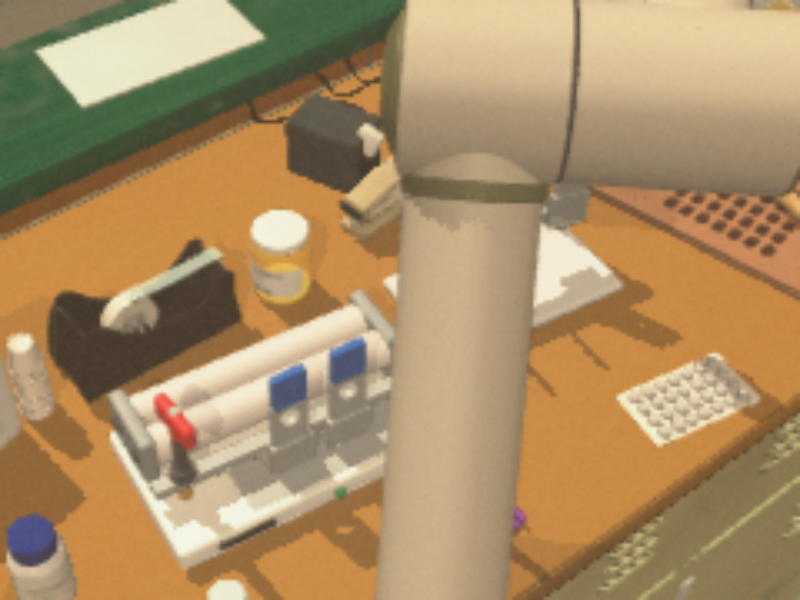

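The scene view shows two blades still standing in the mill at (288,415) and (348,385). The arm hides most of the rack. Next is the middle blade.

step_arm(
  commands="0.6 4 -3 0 0 0 0;0.6 8 -6 0 0 0 0;0.6 12 -8 0 0 0 0;0.6 16 -10 0 0 0 0;0.6 20 -11.7 0 0 0 0;0.6 24 -11.7 0 0 0 0;0.6 28 -11.7 0 0 0 0;0.6 31.5 -11.7 0 0 0 0;0.6 34.4 -11.7 0 0 0 0;0.6 34.4 -11.7 4 0 0 0;0.6 34.4 -11.7 8 0 0 0;0.6 34.4 -11.7 12 0 0 0;0.6 34.4 -11.7 15 0 0 0;0.6 34.4 -11.7 16.8 0 0 0;0.6 34.4 -11.7 16.8 0 0 0;0 34.4 -11.7 16.8 0 0 0;0 34.4 -11.7 16.8 0 0 0;0 34.4 -11.7 16.8 0 0 0;0 34.4 -11.7 16.8 0 0 0;0 34.4 -11.7 16.8 0 0 0",
)

```text
time_s: 16.97
eef_pos: [505.4, -17.0, 148.3]
ee_rot: [0.001, 0.757, 0.654, 0.001]
force: [0.3, -0.4, 7.1]
grip_width: 0.113
grip_force: 40.0
```

step_arm(
  commands="0 0 0 -0.1 0 0 0;0 0 0 -0.25 0 0 0;0 0 -0.5 -0.25 0 0 0;0 0 -1.3 -0.25 0 0 0;0 0 -2.2 -0.25 0 0 0;0 0 -3.1 -0.25 0 0 0;0 0 -4 -0.25 0 0 0;0 0 -5 -0.25 0 0 0;0 0 -6 -0.25 0 0 0;0 0 -6 -0.25 0 0 0;0 0 -6 -1 0 0 0;0 0 -6 -3 0 0 0;0 0 -6 -6 0 0 0;0 0 -6 -9 0 0 0;0 0 -6 -12 0 0 0;0 0 -6 -15 0 0 0;0 0 -6 -15.5 0 0 0;0 0 -6 -15.5 0 0 0",
)

```text
time_s: 18.47
eef_pos: [446.1, -8.4, 303.9]
ee_rot: [0.002, 0.757, 0.654, 0.001]
force: [0.5, -0.1, -1.9]
grip_width: 0.108
grip_force: 39.2
```

step_arm(
  commands="0 -3 1 0 0 0 0;0 -6 2 0 0 0 0;0 -9.5 3 0 0 0 0;0 -13 4 0 0 0 0;0 -16.5 5 0 0 0 0;0 -20 6 0 0 0 0;0 -23.5 6.7 0 0 0 0;0 -27 7.3 0 0 0 0;0 -29.5 7.8 0 0 0 0;0 -30.8 7.8 0 0 0 0;0 -30.8 7.8 0 0 0 0;0 -30.8 7.8 0 0 0 0",
)

```text
time_s: 19.47
eef_pos: [477.6, -323.8, 300.8]
ee_rot: [-0.001, 0.757, 0.653, 0.0]
force: [0.3, 0.4, -1.5]
grip_width: 0.115
grip_force: 39.2
```

```bash
python3 - <<'E'
from h import *
s=sense();print(s['eef_pos'],s['ee_rot'])
m=snap('wrist','w6');print(np.round(m['eye']))
for l,z in(('peg_1',165),('rack',0)):
    for d in spot_point('wrist',l)[:6]:
        print(l,round(d['score'],2),np.round(d['xy'],1),np.round(atz(m,d['xy'],z)[:2],1))
E
```

```text
[ 477.59229674 -323.81766615  300.82029946] [-1.16120065e-03  7.56946005e-01  6.53476385e-01  1.07741448e-04]
[ 489. -249.  427.]
peg_1 0.92 [453.3  59.9] [ 597.  -234.1]
peg_1 0.62 [431.3 229.5] [ 575.  -372.2]
peg_1 0.58 [442.9 153.9] [ 587.2 -305.4]
rack 0.91 [387.9 134.4] [ 577.2 -304. ]
```

View pics/w6.png

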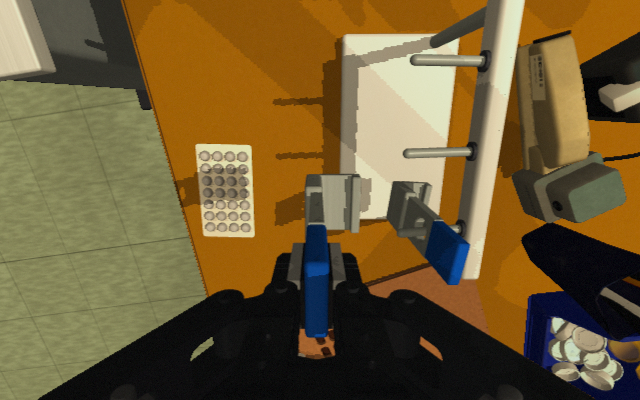

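The wrist view shows blade 3 hanging on peg_1, its tab at (450,250). Peg_2 is free from (405,153) to (475,152), and the held blade's lip spans (355,175)–(356,231).

```bash
python3 - <<'E'
from h import *
m=camera_model('wrist');t=sense()['eef_pos'];u=np.array([.989,-.146]);v=np.array([.146,.989])
for n,p,z in(('p2tip',(405,153),170),('p2base',(474,152),160),('p3tip',(412,60),170),('p3base',(486,61),160),('lip+y',(354.5,175),196),('lip-y',(356,231),196)):
    w=atz(m,p,z);d=(w-t)[:2];print(n,np.round(w[:2],1),'toolx',round(d@v,1),'tooly',round(d@u,1))
E
```

```text
p2tip [ 555.3 -299.1] toolx 34.8 tooly 72.9
p2base [ 615.8 -308.6] toolx 34.2 tooly 134.2
p3tip [ 564.8 -229.7] toolx 104.8 tooly 72.2
p3base [ 624.9 -238. ] toolx 105.4 tooly 132.9
lip+y [ 510.1 -305.1] toolx 22.3 tooly 29.1
lip-y [ 506.3 -350.4] toolx -23.1 tooly 32.0
```

step_arm(
  commands="0 2 0 0 0 0 0;0 3.5 0.2 0 0 0 0;0 3.5 0.2 2.5 0 0 0;0 3.5 0.2 5.5 0 0 0;0 3.5 0.2 8 0 0 0;0 3.5 0.2 9 0 0 0;0 3.5 0.2 9 0 0 0;0 3.5 1.5 9 0 0 0;0 3.5 3 9 0 0 0;0 3.5 4.5 9 0 0 0;0 3.5 6 9 0 0 0;0 3.5 7.5 9 0 0 0;0 3.5 8.5 9.1 0 0 0;0 3.5 9.5 9.2 0 0 0;0 3.5 10 9.25 0 0 0;0 3.5 10 9.25 0 0 0",
)

```text
time_s: 20.95
eef_pos: [582.8, -304.0, 210.6]
ee_rot: [0.001, 0.757, 0.654, 0.0]
force: [0.5, 0.2, -1.8]
grip_width: 0.11
grip_force: 39.4
```

step_arm(
  commands="0 0 0 0.3 0 0 0;0 0 0 0.6 0 0 0;0 0 0 0.9 0 0 0;0 0 0 1 0 0 0;0 0 0 1 0 0 0",
)

```text
time_s: 21.37
eef_pos: [581.8, -304.1, 202.2]
ee_rot: [0.001, 0.757, 0.654, 0.0]
force: [-2.0, 3.5, 13.3]
grip_width: 0.109
grip_force: 41.6
```

```bash
python3 - <<'E'
from h import *
s=sense();print(s['eef_pos'],s['force'])
snap('wrist','w7')
E
```

```text
[ 581.80910096 -304.0518947   202.2289045 ] [-2.00441569  3.47385058 13.30542998]
```

View pics/w7.png

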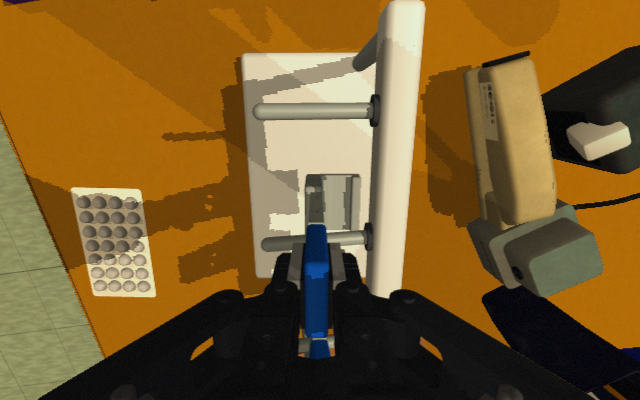

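Peg_2 shows on both sides of the tab at (280,243) and (350,240), and the load is on the peg. Releasing.

step_arm(
  commands="0 0 0 -0.1 0 0 0;0.3 0 0 -0.1 0 0 0;0.7 0 0 -0.1 0 0 0;0.7 0 0 -0.1 0 0 0;0.7 0 0 -0.1 0 0 0;0.7 0 0 -2 0 0 0;0.7 0 0 -5 0 0 0;0.7 0 0 -9 0 0 0;0.7 0 0 -11.5 0 0 0;0.7 0 0 -11.5 0 0 0;0.7 0 0 -11.5 0 0 0",
)

```text
time_s: 22.33
eef_pos: [582.0, -304.4, 315.5]
ee_rot: [0.001, 0.757, 0.654, 0.0]
force: [0.0, -0.3, -0.9]
grip_width: 0.702
grip_force: 0.0
```

step_arm(
  commands="0.6 4 -3 0 0 0 0;0.6 8 -6 0 0 0 0;0.6 12 -8 0 0 0 0;0.6 16 -10 0 0 0 0;0.6 20 -11.9 0 0 0 0;0.6 24 -11.9 0 0 0 0;0.6 28 -11.9 0 0 0 0;0.6 31.5 -11.9 0 0 0 0;0.6 33.5 -11.9 0 0 0 0;0.6 33.5 -11.9 4 0 0 0;0.6 33.5 -11.9 8 0 0 0;0.6 33.5 -11.9 12 0 0 0;0.6 33.5 -11.9 15 0 0 0;0.6 33.5 -11.9 16.4 0 0 0;0.6 33.5 -11.9 16.4 0 0 0;0 33.5 -11.9 16.4 0 0 0;0 33.5 -11.9 16.4 0 0 0;0 33.5 -11.9 16.4 0 0 0;0 33.5 -11.9 16.4 0 0 0;0 33.5 -11.9 16.4 0 0 0",
)

```text
time_s: 24.0
eef_pos: [513.2, 44.6, 151.5]
ee_rot: [0.001, 0.757, 0.654, 0.001]
force: [-0.8, 0.5, 4.8]
grip_width: 0.105
grip_force: 42.8
```

step_arm(
  commands="0 0 0 -0.1 0 0 0;0 0 0 -0.25 0 0 0;0 0 -0.5 -0.25 0 0 0;0 0 -1.3 -0.25 0 0 0;0 0 -2.2 -0.25 0 0 0;0 0 -3.1 -0.25 0 0 0;0 0 -4 -0.25 0 0 0;0 0 -5 -0.25 0 0 0;0 0 -6 -0.25 0 0 0;0 0 -6 -0.25 0 0 0;0 0 -6 -1 0 0 0;0 0 -6 -3 0 0 0;0 0 -6 -6 0 0 0;0 0 -6 -9 0 0 0;0 0 -6 -12 0 0 0;0 0 -6 -15 0 0 0;0 0 -6 -15 0 0 0;0 0 -6 -15 0 0 0",
)

```text
time_s: 25.5
eef_pos: [454.0, 53.2, 301.9]
ee_rot: [0.001, 0.757, 0.654, 0.001]
force: [0.0, -0.1, -1.7]
grip_width: 0.106
grip_force: 41.9
```

step_arm(
  commands="0 -3 1 0 0 0 0;0 -6 2 0 0 0 0;0 -9.5 3 0 0 0 0;0 -13 4 0 0 0 0;0 -16.5 5 0 0 0 0;0 -20 6 0 0 0 0;0 -23.5 6.7 0 0 0 0;0 -27 7.3 0 0 0 0;0 -29.5 7.8 0 0 0 0;0 -29.9 7.8 0 0 0 0;0 -29.9 7.8 0 0 0 0;0 -29.9 7.8 0 0 0 0",
)

```text
time_s: 26.5
eef_pos: [487.0, -253.2, 299.6]
ee_rot: [-0.001, 0.757, 0.654, 0.0]
force: [0.6, 0.8, -1.5]
grip_width: 0.11
grip_force: 41.9
```

```bash
python3 - <<'E'
from h import *
s=sense();print(s['eef_pos'],s['ee_rot'])
m=snap('wrist','w8');print(np.round(m['eye']))
for l,z in(('peg_1',165),('rack',0)):
    for d in spot_point('wrist',l)[:6]:
        print(l,round(d['score'],2),np.round(d['xy'],1),np.round(atz(m,d['xy'],z)[:2],1))
E
```

```text
[ 486.99126694 -253.17134726  299.57690008] [-1.03116603e-03  7.56800073e-01  6.53645612e-01  1.09924965e-05]
[ 498. -179.  426.]
peg_1 0.94 [424.3 301.1] [ 574.5 -374.8]
peg_1 0.7 [432.8 230.9] [ 585.2 -302.7]
peg_1 0.58 [443.  154.5] [ 596.1 -235.2]
peg_1 0.55 [314.3 197.2] [ 485.2 -256.4]
rack 0.8 [384.8 185.4] [ 576.5 -302.7]
```

View pics/w8.png

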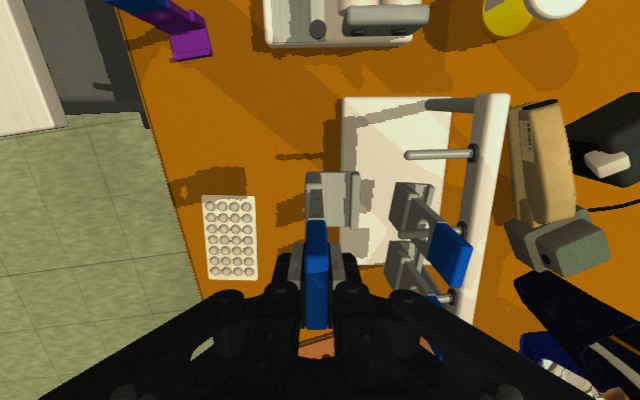

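The rack hasn't moved and both hung blades are on their pegs. Peg_3 is free from (406,155) to (474,152), and the held lip spans (354,172)–(356,227).

```bash
python3 - <<'E'
from h import *
m=camera_model('wrist');t=sense()['eef_pos'];u=np.array([.989,-.146]);v=np.array([.146,.989])
for n,p,z in(('p3tip',(406,155),170),('p3base',(474,152.5),160),('lip+y',(354.5,172),191),('lip-y',(356,227),191)):
    w=atz(m,p,z);d=(w-t)[:2];print(n,np.round(w[:2],1),'toolx',round(d@v,1),'tooly',round(d@u,1))
E
```

```text
p3tip [ 564.8 -230.3] toolx 33.5 tooly 73.4
p3base [ 624.3 -238.4] toolx 34.1 tooly 133.5
lip+y [ 519.9 -233.3] toolx 23.9 tooly 29.4
lip-y [ 516.2 -278.3] toolx -21.1 tooly 32.3
```

step_arm(
  commands="0 2 0 0 0 0 0;0 3.3 0.2 0 0 0 0;0 3.3 0.2 2.5 0 0 0;0 3.3 0.2 5.5 0 0 0;0 3.3 0.2 7.5 0 0 0;0 3.3 0.2 8.6 0 0 0;0 3.3 0.2 8.6 0 0 0;0 3.3 1.5 8.6 0 0 0;0 3.3 3 8.6 0 0 0;0 3.3 4.5 8.6 0 0 0;0 3.3 6 8.6 0 0 0;0 3.3 7.5 8.6 0 0 0;0 3.3 8.5 8.7 0 0 0;0 3.3 9.5 8.8 0 0 0;0 3.3 10 8.85 0 0 0;0 3.3 10 8.85 0 0 0",
)

```text
time_s: 27.98
eef_pos: [591.7, -235.3, 212.5]
ee_rot: [0.0, 0.756, 0.654, 0.0]
force: [0.2, -0.4, -0.8]
grip_width: 0.108
grip_force: 41.9
```

step_arm(
  commands="0 0 0 0.3 0 0 0;0 0 0 0.6 0 0 0;0 0 0 0.8 0 0 0;0 0 0 0.9 0 0 0;0 0 0 0.9 0 0 0",
)

```text
time_s: 28.4
eef_pos: [590.8, -235.6, 205.4]
ee_rot: [0.001, 0.757, 0.654, 0.001]
force: [-3.2, 3.3, 11.4]
grip_width: 0.11
grip_force: 43.9
```

```bash
python3 - <<'E'
from h import *
s=sense();print(s['eef_pos'],s['force'])
snap('wrist','w9')
E
```

```text
[ 590.80473467 -235.58315634  205.398343  ] [-3.21047723  3.30911677 11.42432748]
```

View pics/w9.png

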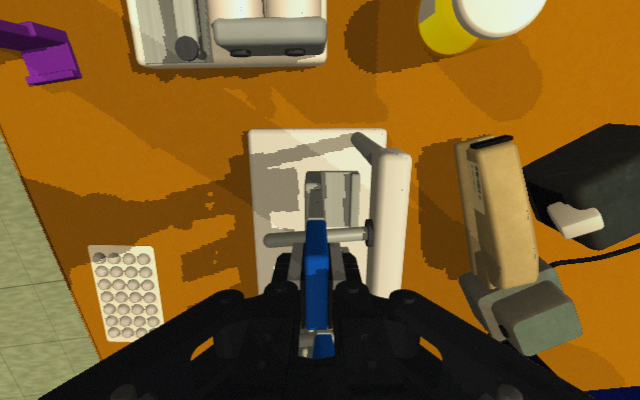

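Peg_3 passes through the eye, visible at (285,240) and (350,236), and carries the load. I'll release it and rise.

step_arm(
  commands="0 0 0 -0.1 0 0 0;0.3 0 0 -0.1 0 0 0;0.7 0 0 -0.1 0 0 0;0.7 0 0 -0.1 0 0 0;0.7 0 0 -0.1 0 0 0;0.7 0 0 -2 0 0 0;0.7 0 0 -5 0 0 0;0.7 0 0 -9 0 0 0;0.7 0 0 -11.5 0 0 0;0.7 0 0 -11.5 0 0 0;0.7 0 0 -11.5 0 0 0",
)

```text
time_s: 29.37
eef_pos: [591.1, -235.9, 319.0]
ee_rot: [0.001, 0.757, 0.654, 0.0]
force: [-0.1, -0.1, -1.2]
grip_width: 0.7
grip_force: 0.0
```

```bash
python3 -c "
from h import *
print(goto((541.3,147.3,300),-0.02),sense()['joints'])"
```

```text
(array([ 37.19, -10.5 ,   1.84]), array([ 3.000e-03, -1.000e-03,  1.445e+00])) [-5.63518838e-01  5.41473175e-01  9.81971087e-01 -2.04497172e-05
  1.61574668e+00 -4.17502143e-01]
```

step_arm(
  commands="0.7 5 -5 0 0 0 0.1;0.7 10 -10.5 0 0 0 0.2;0.7 14 -10.5 0 0 0 0.3;0.7 18 -10.5 0 0 0 0.4;0.7 22 -10.5 1 0 0 0.5;0.7 26 -10.5 1.8 0 0 0.62;0.7 30 -10.5 1.8 0 0 0.74;0.7 34 -10.5 1.8 0 0 0.86;0.7 37.2 -10.5 1.8 0 0 0.98;0.7 37.2 -10.5 1.8 0 0 1.1;0.7 37.2 -10.5 1.8 0 0 1.22;0.7 37.2 -10.5 1.8 0 0 1.34;0.7 37.2 -10.5 1.8 0 0 1.44;0.7 37.2 -10.5 1.8 0 0 1.44;0.7 37.2 -10.5 1.8 0 0 1.44",
)

```text
time_s: 30.62
eef_pos: [540.8, 147.5, 298.8]
ee_rot: [0.0, 1.0, -0.006, -0.001]
force: [-0.5, -0.2, 0.3]
grip_width: 0.7
grip_force: 0.0
```

```bash
python3 - <<'E'
from h import *
s=sense();print(goto((541.4,147.2,143),-0.02))
m=snap('wrist','w10')
for d in spot_point('wrist','knob_grip')[:3]: print(d,np.round(atz(m,d['xy'],144)[:2],1))
E
```

```text
(array([ 0.1 ,  0.03, 15.58]), array([0.   , 0.002, 0.008]))
{'xy': [314.2, 185.6], 'score': 0.77} [542.8 148.1]
```

View pics/w10.png

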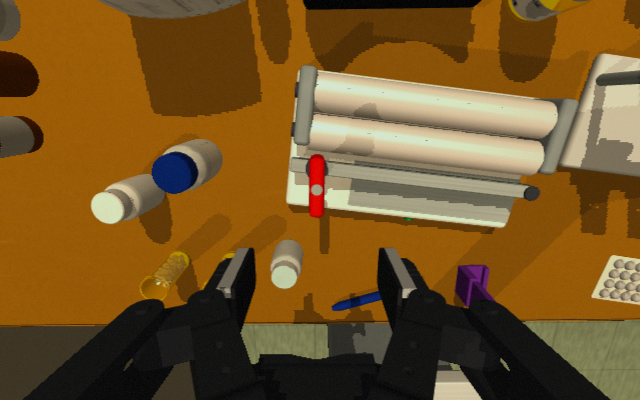

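The bed is empty and the red wing lies straight at (317,185), aligned with the tool. I'll grip it.

step_arm(
  commands="0.7 0.1 0 4 0 0 0;0.7 0.1 0 8 0 0 0;0.7 0.1 0 12 0 0 0;0.7 0.1 0 14.5 0 0 0;0.7 0.1 0 15.6 0 0 0;0.7 0.1 0 15.6 0 0 0;0 0.1 0 15.6 0 0 0;0 0.1 0 15.6 0 0 0;0 0.1 0 15.6 0 0 0;0 0.1 0 15.6 0 0 0;0 0.1 0 15.6 0 0 0;0 0.1 0 15.6 0 0 0",
)

```text
time_s: 31.72
eef_pos: [542.8, 147.3, 145.6]
ee_rot: [0.0, 1.0, -0.008, 0.001]
force: [-0.8, -1.7, 6.6]
grip_width: 0.161
grip_force: 42.4
```

step_arm(
  commands="0 0 0 0.04 0 0 -0.1;0 0 0 0.08 0 0 -0.2;0 0 0 0.13 0 0 -0.32;0 0 0 0.18 0 0 -0.44;0 0 0 0.22 0 0 -0.56;0 0 0 0.27 0 0 -0.68;0 0 0 0.32 0 0 -0.8;0 0 0 0.37 0 0 -0.92;0 0 0 0.42 0 0 -1.04;0 0 0 0.46 0 0 -1.16;0 0 0 0.51 0 0 -1.28;0 0 0 0.56 0 0 -1.4;0 0 0 0.61 0 0 -1.52;0 0 0 0.66 0 0 -1.64;0 0 0 0.7 0 0 -1.76;0 0 0 0.75 0 0 -1.88;0 0 0 0.8 0 0 -2;0 0 0 0.8 0 0 -2",
)

```text
time_s: 33.22
eef_pos: [542.6, 147.4, 137.5]
ee_rot: [0.001, 0.544, 0.839, 0.0]
force: [-1.5, -0.6, 6.9]
grip_width: 0.155
grip_force: 42.6
```

step_arm(
  commands="0 0 0 0.05 0 0 -0.12;0 0 0 0.1 0 0 -0.24;0 0 0 0.14 0 0 -0.36;0 0 0 0.19 0 0 -0.48;0 0 0 0.24 0 0 -0.6;0 0 0 0.29 0 0 -0.72;0 0 0 0.34 0 0 -0.84;0 0 0 0.37 0 0 -0.92;0 0 0 0.4 0 0 -0.98;0 0 0 0.4 0 0 -0.98",
)

```text
time_s: 34.05
eef_pos: [542.5, 147.3, 133.6]
ee_rot: [0.001, 0.086, 0.996, -0.0]
force: [-2.7, -1.9, 8.7]
grip_width: 0.154
grip_force: 42.7
```

```bash
python3 -c "
from h import *
s=sense();print(s['eef_pos'],s['ee_rot'],s['wrist_torque'],2*np.arctan2(s['ee_rot'][2],s['ee_rot'][1]))"
```

```text
[542.52437533 147.31636272 133.57973479] [ 9.22247888e-04  8.64818811e-02  9.96252983e-01 -1.65679148e-04] [-0.37291216  0.62898988  0.21650213] 2.9684124836309325
```

step_arm(
  commands="0 0 0 0.02 0 0 -0.04;0 0 0 0.03 0 0 -0.08;0 0 0 0.03 0 0 -0.08",
)

```text
time_s: 34.3
eef_pos: [542.5, 147.3, 133.4]
ee_rot: [0.001, 0.048, 0.999, 0.0]
force: [-2.6, -2.4, 9.4]
grip_width: 0.158
grip_force: 51.3
```

```bash
python3 -c "
from h import *
s=sense();print(s['eef_pos'],s['ee_rot'],s['wrist_torque'],2*np.arctan2(s['ee_rot'][2],s['ee_rot'][1]))"
```

```text
[542.51499957 147.34535147 133.37000505] [8.53612140e-04 4.83540851e-02 9.98829882e-01 1.44803792e-04] [-0.32769291  0.62938638 -1.06309214] 3.044846721641204
```

The torque jumped from 0.2 to 1.06 N m, so the knob is at its hard stop. I'll release, withdraw and check.

step_arm(
  commands="0.6 0 0 0 0 0 0;0.6 0 0 0 0 0 0;0.6 0 0 0 0 0 0;0.6 0 0 0 0 0 0;0.6 0 0 -3 0 0 0;0.6 0 0 -7 0 0 0;0.6 0 0 -11 0 0 0;0.6 0 0 -15 0 0 0;0.6 0 0 -17 0 0 0;0.6 0 0 -17 0 0 0",
)

```text
time_s: 35.13
eef_pos: [543.2, 147.7, 306.8]
ee_rot: [0.004, 0.048, 0.999, 0.0]
force: [-0.3, -0.0, -0.0]
grip_width: 0.602
grip_force: 0.0
```

```bash
python3 - <<'E'
from h import *
s=sense();print(s['eef_pos'])
im=capture('scene');a=im[90:260,220:450,::-1]
w=capture('wrist')[:,:,::-1]
cv2.imwrite('pics/f.png',np.vstack([cv2.resize(a,(480,355),interpolation=cv2.INTER_CUBIC),cv2.resize(w,(480,240))]))
E
```

```text
[543.21211124 147.73729752 306.84391368]
```

View pics/f.png

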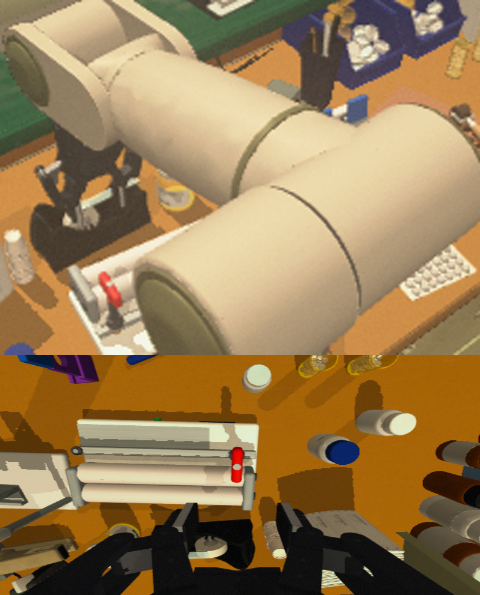

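The bottom half shows the wing at (236,465) lying along the mill's x axis, and the bar is down. The arm hides most of the rack, so I'll check the hung blades numerically from the top camera.

```bash
python3 - <<'E'
from h import *
for c in('top','scene'):
    m=snap(c,c+'z')
    for l,z in(('peg_1',165),('blade_1_eye',158),('blade_1',83),('rack',0)):
        for d in spot_point(c,l)[:5]: print(c,l,round(d['score'],2),np.round(d['xy']),np.round(atz(m,d['xy'],z)[:2],1))
im=cv2.imread('pics/topz.png').astype(int);b,g,r=im[...,0],im[...,1],im[...,2]
msk=((b>60)&(r<.5*b)&(g<.8*b)).astype(np.uint8);msk[:150]=0
n,l,st,ce=cv2.connectedComponentsWithStats(msk);m=camera_model('top')
for i in range(1,n):
    if st[i,4]>8 and 340<ce[i][0]<480:print(st[i],ce[i],np.round(atz(m,ce[i],210)[:2],1))
E
```

```text
top peg_1 0.92 [430. 205.] [ 563.9 -367.5]
top peg_1 0.92 [387. 196.] [ 590.2 -229.5]
top peg_1 0.69 [403. 202.] [ 570.5 -279.6]
top blade_1_eye 0.67 [381. 197.] [ 585.7 -211.8]
top blade_1_eye 0.6 [334. 268.] [356.7 -67.2]
top blade_1_eye 0.24 [307. 213.] [527.5  24.3]
top blade_1 0.72 [398. 208.] [ 561.8 -275.8]
top blade_1 0.66 [379. 204.] [ 573.7 -212.6]
top blade_1 0.49 [419. 208.] [ 567.2 -346.9]
top blade_1 0.44 [336. 268.] [358. -75.]
top rack 0.61 [395. 209.] [ 572.3 -278.3]
scene peg_1 0.39 [392. 147.] [ 567.5 -370. ]
scene peg_1 0.38 [374. 155.] [ 575.2 -289.9]
[380 192  13   8  71] [385.70422535 195.26760563] [ 583.1 -219.4]
[402 195  13   8  71] [408.08450704 198.50704225] [ 574.8 -288.7]
[424 199  14   8  79] [430.39240506 202.20253165] [ 565.2 -357.6]
```

The rack seems to have been nudged about 2 cm, carrying its blades with it. I'll check with the wrist camera from in front of it.

step_arm(
  commands="0.6 4 -3 -2.3 0 0 0.12;0.6 6 -7 -2.3 0 0 0.24;0.6 6 -10.5 -2.3 0 0 0.36;0.6 6 -14 -2.3 0 0 0.48;0.6 6 -17.5 -2.3 0 0 0.6;0.6 6 -21 -2.3 0 0 0.72;0.6 6 -25 -2.3 0 0 0.84;0.6 6 -29 -2.3 0 0 0.96;0.6 6 -33 -2.3 0 0 1.08;0.6 5 -37 -2.3 0 0 1.2;0.6 4 -41 -2.3 0 0 1.32;0.6 3 -45.3 -2.3 0 0 1.44;0.6 3 -45.3 -2.3 0 0 1.56;0.6 3 -45.3 -2.3 0 0 1.62;0.6 3 -45.3 -2.3 0 0 1.62;0.6 3 -45.3 -2.3 0 0 1.62",
)

```text
time_s: 37.07
eef_pos: [468.5, -300.3, 324.7]
ee_rot: [-0.0, 0.756, 0.654, 0.0]
force: [0.4, -0.8, -0.1]
grip_width: 0.6
grip_force: 0.0
```

```bash
python3 - <<'E'
from h import *
s=sense();print(s['eef_pos'])
m=snap('wrist','wz');print(np.round(m['eye']))
for l,z in(('peg_1',165),('blade_1_eye',158),('blade_1',83),('rack',0)):
    for d in spot_point('wrist',l)[:5]: print(l,round(d['score'],2),np.round(d['xy']),np.round(atz(m,d['xy'],z)[:2],1))
im=cv2.imread('pics/wz.png').astype(int);b,g,r=im[...,0],im[...,1],im[...,2]
msk=((b>60)&(r<.45*b)&(g<.75*b)).astype(np.uint8)
n,l,st,ce=cv2.connectedComponentsWithStats(msk)
for i in range(1,n):
    if st[i,4]>150:print(st[i],np.round(ce[i]),np.round(atz(m,ce[i],205)[:2],1))
E
```

```text
[ 468.455218   -300.34686096  324.65810289]
[ 480. -226.  450.]
peg_1 0.83 [442.  74.] [ 587.3 -219. ]
peg_1 0.81 [431. 157.] [ 576.2 -288.6]
blade_1_eye 0.77 [430.  76.] [ 580.5 -219.1]
blade_1 0.98 [390. 203.] [ 552.4 -356.8]
blade_1 0.83 [399.  78.] [ 572.2 -214.6]
blade_1 0.59 [395. 143.] [ 563.2 -284.1]
rack 0.92 [385. 139.] [ 567.9 -289.9]
[439  43  42  57 964] [466.  67.] [ 589.8 -218. ]
[434 141  36  54 648] [457. 168.] [ 582.9 -292.1]
[425 218  32  57 865] [443. 249.] [ 569.6 -360.8]
```

```bash
python3 -c "
from rig import *
print(finish_job())"
```

```text
the job is handed in; nothing more can be done
None
```

All three blades hang by their eyes on separate pegs, the clamp knob is screwed home to its stop, and the job was handed in at about 37 s. The rack ended about 2 cm from its starting place with the blades still on their pegs, and `finish_job()` returned no verdict.

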